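# Fold out the skewer rack on the barbecue shelf

### The arm

A 6-joint arm with a two-finger parallel gripper is mounted at the origin on the work surface. World frame = base frame: x ahead of the robot, y to its left, z up, the work surface at z = 0. Lengths are in m, angles in rad, forces in N, time in s.
With the tool pointing down it reaches from about 0.325 to 0.75 m from the base axis. Payload 7.6 kg.
Tool frame: the origin (TCP) lies midway between the tips of the shut fingers; the grasp point (between the pads) lies 19 mm behind it; y points along the fingers, z is the direction in which the jaws open and shut, and the axes are right-handed (so a half turn about y gives the same grasp; the last joint's range is limited). The gripper opens to 85 mm and grips with 20 to 120 N. Pads are 22 mm wide; open, the fingers measure 114 mm over their backs; the gripper's body (76 mm by 85 mm) begins 54 mm behind the grasp point. The pads swing forward as they close: fully open they stand 13 mm farther back than shut.
Start: joints at [1.141, 0.052, 1.401, -0, 1.689, -0.07], TCP at [0.185, 0.491, 0.231] pointing down, gripper open.
Joint ranges: [-2.9, 2.9], [-0.91, 2.17], [0.12, 2.37], [-1.06, 4.2], [0.26, 2.73], [-2.93, 2.93]. Speed limits (rad/s): [2.57, 2.57, 3.01, 3.14, 3.14, 3.14].

### API

Orientations are given as [roll, pitch, yaw] about the fixed x, y, z axes, in that order (R = Rz(yaw) Ry(pitch) Rx(roll)).
In Python, from cell import arm gives the robot as it stands.
- The arm moves only by the tool carry_out, never from a script. Its arguments are lists of equal length, an entry for each row: "twist": the turn, a rotation vector about the tool's x, y, z in rad, a list of three; "dp": the shift along the tool's x, y, z in m, a list of three; "fingers": the closure, from 0 (fully open) to 1 (shut). In form: {"twist": [[ax, ay, az], ...], "dp": [[tx, ty, tz], ...], "fingers": [fingers, ...]}. A call has 1 to 8 rows; each row is the pose to reach, as a shift and turn from the pose commanded when the call began, along the tool's axes at that moment; what a row does not reach only later rows make up. A row lasts 1/10 s, in which the tool goes at most 50 mm and 8.59 degrees, less where a joint would pass 70% of its speed; a pose out of reach is approached as far as the arm can. A call with a gripper value outside its range is refused whole. The fingers move at their own pace and stop on an object; "squeeze" is the grip in N (left out, the last holds). Time passes only in rows, so rows that repeat a pose let the fingers close. It gives the time, the measured TCP pose, the force and the opening at its end, in the units of the state.
- arm.read_state(): the state, without advancing time (a new reading comes with each control period).
- arm.get_image(name): name is "scene" or "top"; returns a dict with "img" (480x640x3 uint8, blue, green, red), "range_z" (480x640 float32, m along the optical axis (not along the pixel's ray), 0 where there is no reading), "fx", "fy", "cx", "cy" (pixels), "distortion" ([k1, k2, p1, p2, k3] as OpenCV has them; the pictures are not rectified), "R" (3x3) and "t" (3): a world point X has camera coordinates R X + t. Camera axes: x right, y down, z forward; pixel columns grow to the right and rows downward; lengths in m; the calibration is good to about 2 mm. A picture is of the moment at which its call begins.
- arm.hand_in(): hands the job in, once; it reports no verdict.
The state is a dict: "time": time; "qpos": joint angles; "joint_velocities": joint speeds; "effort": joint torques, N m; "position": TCP position; "eef_rot": TCP orientation; "force": force on the tool from outside, world axes, zero at the start; "moment": the same for the moment, N m; "grip_width": finger opening in m.
Only numpy, scipy, OpenCV 4.12 (cv2) and the standard library are available. Lean on these libraries where they do the work, as an engineer would, in place of code of your own. Each camera call takes 0.05 s, during which the arm holds its last target.

### The job

Get the folding steel skewer rack on the pine board ready for use: first slide the stainless cup along the board, out from where the rack's leaf will come down, leaving it standing on the board. Then push the folded leaf up and over its spine and lay it down gently until it lies flat and its foot stands on the board. Only push with the fingertips: do not squeeze or pick up anything, and leave everything else where it is.

Things in the scene. Friction and masses are not known exactly. Their poses are not given: they have to be found in the camera images.
- board: Pine shelf board on low steel brackets with a shallow shut drawer beneath; fixed. 260 wide (its x), 940 long (its y), top 80 mm above the counter. Origin at the counter level under the board's middle; z up, +y along its length towards the tub's end, -y towards the roaster's end.
- rack: Fixed half of the folding skewer rack, 5 mm bright steel rod, screwed to the board. Origin on the board's top, under the middle of the spine; x along the spine, y along the board. The fixed half covers y 12 to 163 mm, x -72 to 72 mm, its frame 53 mm above the board. The folded leaf lies over it; opened, the leaf covers y 0 to -163 mm, x -72 to 72 mm, where the cup stands at the start.
- spine (a point): Middle of the spine: the hinge axis of the leaf, along the rack's x, 63 mm above the board. Axes as the rack's. The leaf is an open frame of 5 mm rods: side rails 140 mm apart, cross rods 10, 55, 105 and 160 mm (the end bar) from the spine, all in one plane, 10 mm above the hinge axis when folded, 10 mm below it (53 mm above the board) when opened.
- leaf (a joint): Angle of the leaf about the spine: 0 folded over the fixed half, 1.57 standing up, 3.14 (stop) lying flat on the other side, its foot on the board. It starts folded or up to 0.3 rad raised. The hinge is stiff: the leaf (about 0.19 kg) stays at any angle where it is left; swinging it up takes about 3 to 4 N at its end bar, square to the leaf.
- leaf_end (a point): Middle of the leaf's end bar, a rod 5 mm thick, 140 mm long, parallel to the spine and 160 mm from it; its axes turn with the leaf (when folded they are the rack's: y outward from the spine, z up). Notch pins 10 mm long point down from the side rails when folded, up when opened.
- leaf_foot (a point): Middle of the bottom rod of the leaf's U-shaped foot: a 5 mm rod, 140 mm long, parallel to the end bar, 50.5 mm from it square to the leaf, with two uprights at its ends and nothing between them. Folded, the foot stands up from the leaf's free end, this rod about 124 mm above the board; opened, it points down and rests on the board.
- cup: Stainless basting cup, plain, empty, loose: 70 mm across the rim, 58 mm across the base, 66 mm high, about 0.14 kg. Origin at the centre of its underside. At the start it stands on the board in the place where the leaf will lie.
- tub: Bystander: clear empty plastic tub, 150 x 100 x 75 mm high, on the +y end of the board. Origin at the centre of its underside.
- roaster: Bystander: white ceramic garlic roaster, a dish with a domed lid and knob, 104 mm across, 85 mm high, on the -y end of the board. Origin at the centre of its underside. About 100 mm or more is free between the place of the leaf and it.
- jar: Bystander: spice jar, 40 mm across, 62 mm high, on the board beside the rack's fixed half. Origin at the centre of its underside.
- oil: Bystander: oil bottle, 60 mm across, 190 mm high, on the counter on the robot's side of the board. Origin at the centre of its underside.
- tongs: Bystander: tongs with yellow silicone, 240 mm long, 16 mm high, lying on the counter beyond the board. Origin under its middle.
- brush: Bystander: brush lying on the counter beyond the board. Origin under its middle.
Things that resemble listed ones, but are neither listed nor needed, are in the scene too. Several things have the shape of the cup; the one meant has the colours described above.

How it is judged:
On the way, in this order (a step that is already met when the one before it is completed fails the run):
1. the cup has been slid out from where the leaf will lie, standing on the board (y of cup in the frame of rack below -0.2 m and height (world z) of cup above 0.074 m and angle between cup's own z axis and vertical below 0.1 rad), for 0.2 s.
2. the leaf has been swung over past upright (value of joint leaf above 1.75 rad).
At the end, for the whole second after the job is handed in: The leaf lies flat on the other side of its spine (within 0.06 rad of its stop, the foot on the board) and is at rest; the cup stands upright and still on the board, wholly beyond the leaf's end (its centre more than 200 mm from the spine) (value of joint leaf above 3.08 rad and velocity of joint leaf between -0.05 and 0.05 rad/s and y of cup in the frame of rack below -0.2 m and z of cup in the frame of board between 0.074 and 0.086 m and angle between cup's own z axis and vertical below 0.1 rad and linear speed of cup below 0.02 m/s); the robot touches nothing.
It fails at once if the cup is lifted, tipped or pushed off the board (z of cup in the frame of board above 0.095 m or angle between cup's own z axis and vertical above 0.35 rad or height (world z) of cup below 0.06 m).
It fails at once if the cup is squeezed or rammed (over 20 N) (contact force between the fingers and cup above 20 N).
It fails at once if the rack is squeezed or forced (over 60 N) (contact force between the fingers and rack above 60 N).
It fails at once if the leaf is flung over or slammed down (faster than 4 rad/s) (velocity of joint leaf above 4 rad/s or velocity of joint leaf below -4 rad/s).
It fails at once if a bystander is moved by more than 20 mm (distance of any of tub, roaster, jar, oil, tongs, brush from where it was at the start of the episode above 0.02 m).
It also fails if it takes over 72 s, if anything falls off the work surface, if the arm or the gripper's body presses on something with over 40 N, if the wrist force passes 120 N, or if a joint passes its speed limit or range.

## Working session

There is one attempt and no reset: what is moved stays moved. The work goes in short steps, Python scripts to look and compute and a tool call to move; the robot and the scene stay as the last step left them, time stands still between calls to the robot, and variables do not carry over. Pictures are saved under pics/ and viewed, and the job is handed in when it is done.

Besides the shell and the picture viewer there is one more tool, called after "Request:" as name(argument=value, ...) on one line, values as JSON. carry_out: Moves the arm, as the interface text tells. Its arguments: {"type":"object","properties":{"twist":{"type":"array"},"dp":{"type":"array"},"fingers":{"type":"array"},"squeeze":{"type":"number"}},"required":["twist","dp","fingers"]}

```bash
ls; mkdir -p pics
cat > h.py <<'E'
import numpy as np,cv2
from cell import arm
def grab(n,f):
    d=arm.get_image(n); cv2.imwrite(f'pics/{f}.png',d['img']); np.savez(f'pics/{f}.npz',**{k:np.array(v) for k,v in d.items()}); return d
def load(f): return dict(np.load(f'pics/{f}.npz'))
def K(d): return np.array([[d['fx'],0,d['cx']],[0,d['fy'],d['cy']],[0,0,1]],float)
def ray(d,uv):
    p=cv2.undistortPoints(np.array(uv,float).reshape(-1,1,2),K(d),np.array(d['distortion'],float)).reshape(-1,2)
    R=np.array(d['R']);c=-R.T@np.array(d['t']).ravel()
    return c,np.c_[p,np.ones(len(p))]@R
def plane(d,uv,z):
    c,v=ray(d,uv); return c+v*((z-c[2])/v[:,2])[:,None]
def depth(d,uv):
    c,v=ray(d,uv); z=np.array([d['range_z'][int(round(b)),int(round(a))] for a,b in np.array(uv).reshape(-1,2)])
    return c+v*z[:,None]
def proj(d,X):
    R=np.array(d['R']);return cv2.projectPoints(np.array(X,float).reshape(-1,1,3),cv2.Rodrigues(R)[0],np.array(d['t'],float).ravel(),K(d),np.array(d['distortion'],float))[0].reshape(-1,2)
E
python3 - <<'E'
from h import *
for n in('scene','top'):
    d=grab(n,n+'0'); print(n,-np.array(d['R']).T@np.array(d['t']).ravel(),d['fx'])
print(arm.read_state())
E
```

```text
pics
scene [ 1.09781447 -0.83595972  1.02146813] 612.0570075463847
top [0.25572254 0.02335509 1.20283197] 489.7758639846816
{'time': 0.1, 'qpos': array([ 1.14066916e+00,  5.27726888e-02,  1.40161729e+00,  7.65868266e-06,
        1.68862053e+00, -7.03020417e-02]), 'joint_velocities': array([-0.00015062, -0.00116863, -0.00115179, -0.000506  ,  0.00038772,
       -0.00051143]), 'effort': array([ 8.96599795e-04, -3.82580495e+01, -3.60985780e+01, -1.00021575e-04,
        4.73751628e-03,  3.81851419e-05]), 'position': array([0.1847218 , 0.49113864, 0.23056021]), 'eef_rot': array([-1.57221015e+00,  1.07184232e-04, -3.59824307e-01]), 'force': array([-0.77962144, -0.71119252, -0.0550482 ]), 'moment': array([ 0.02268568, -0.06861272,  0.00531688]), 'grip_width': 0.08521186101738222}
```

View pics/scene0.png

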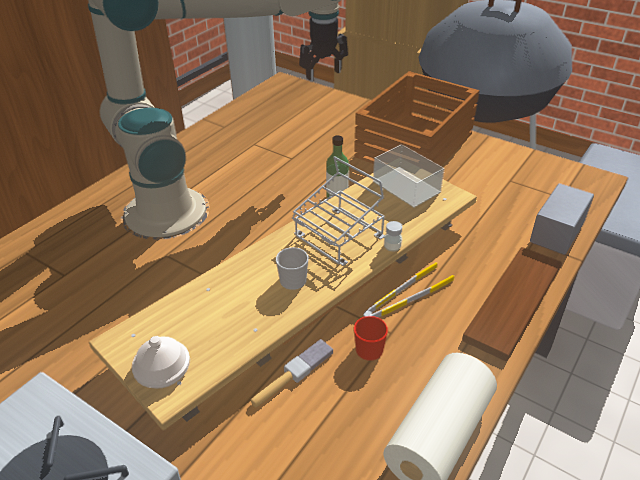

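View pics/top0.png

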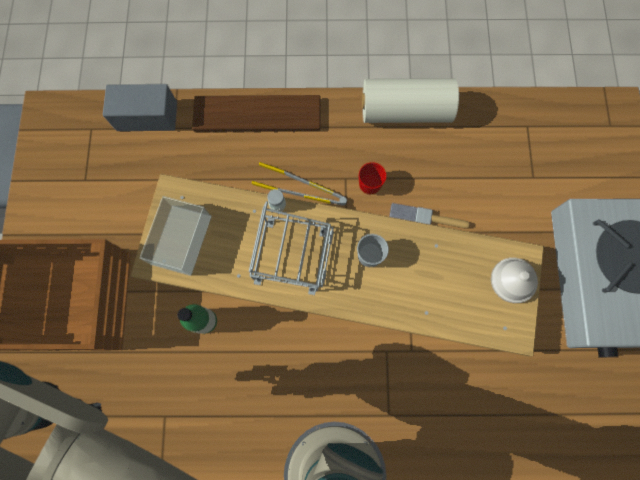

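The scene view has the cup at about (292,268), the rack at (340,225), the roaster at (160,360) and the jar at (393,236). The top view has the cup at about (372,250), the rack spine near column 325, the jar at (276,200) and the roaster at (515,280). I'll zoom in next.

Run:
```python
from h import *
d=load('top0');cv2.imwrite('pics/tz.png',cv2.resize(d['img'][185:305,235:395],None,fx=5,fy=5,interpolation=cv2.INTER_CUBIC))
d=load('scene0');cv2.imwrite('pics/sz.png',cv2.resize(d['img'][150:300,260:420],None,fx=4,fy=4,interpolation=cv2.INTER_CUBIC)[:600])
d=load('top0')
# board mask corners
hsv=cv2.cvtColor(d['img'],cv2.COLOR_BGR2HSV)
for p in [(450,260),(200,380),(450,320)]: print(p,hsv[p[1],p[0]],depth(d,[p]))
print(plane(d,[(161,176),(543,245),(533,353),(133,275)],.08))
print(plane(d,[(372,250)],.146),depth(d,[(372,255)]))
```

```text
(450, 260) [ 20 119 172] [[ 0.48277388 -0.27376711  0.07628907]]
(200, 380) [ 17 139 139] [[ 0.21161436  0.31792603 -0.00163751]]
(450, 320) [ 20 118 179] [[ 0.34354882 -0.26479973  0.07490126]]
[[ 0.69602471  0.41957363  0.08      ]
 [ 0.5166067  -0.49499555  0.08      ]
 [ 0.26853652 -0.44483437  0.08      ]
 [ 0.45086886  0.46715117  0.08      ]]
[[ 0.49236397 -0.08443054  0.146     ]] [[ 0.49504097 -0.09075698  0.080474  ]]
```

View pics/tz.png

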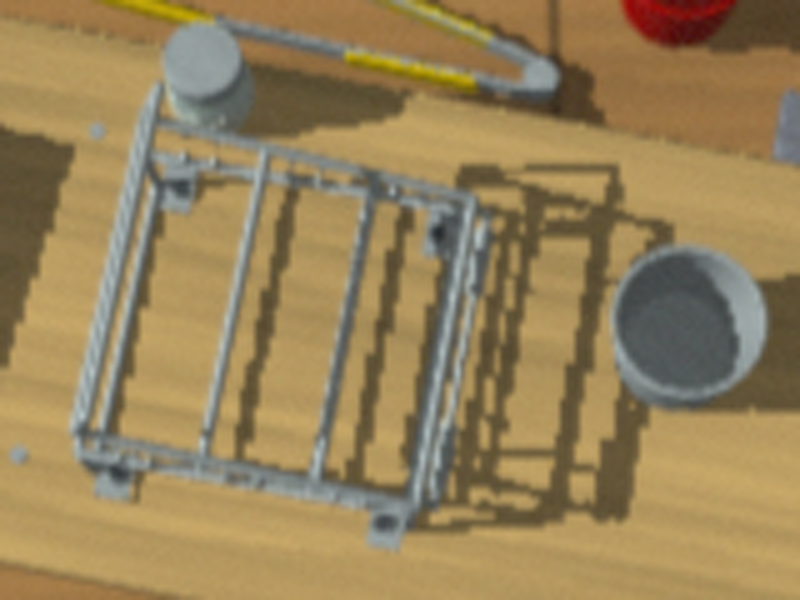

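View pics/sz.png

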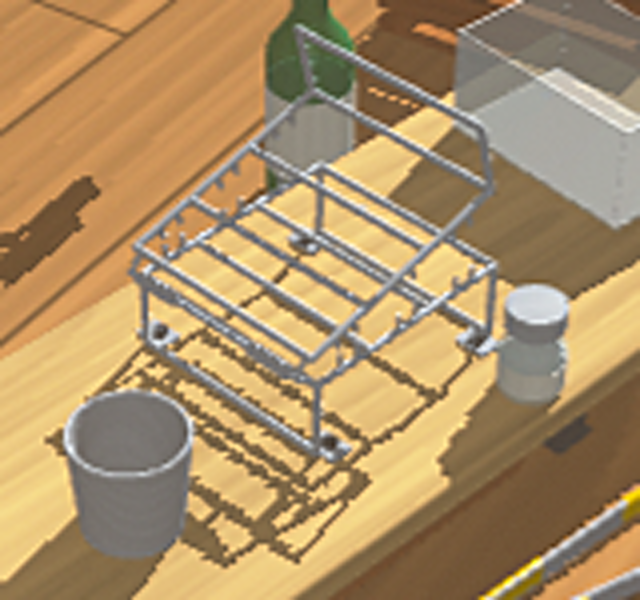

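Run:
```python
from h import *
T=load('top0');S=load('scene0')
t=lambda *p:[(235+(a+.5)/5-.5,185+(b+.5)/5-.5) for a,b in p]
s=lambda *p:[(260+(a+.5)/4-.5,150+(b+.5)/4-.5) for a,b in p]
np.set_printoptions(precision=4,suppress=True)
def tri(a,b):
    c1,v1=ray(T,a);c2,v2=ray(S,b);o=[]
    for x,y in zip(v1,v2):
        k=np.linalg.lstsq(np.c_[x,-y],c2-c1,rcond=None)[0];p,q=c1+k[0]*x,c2+k[1]*y
        o.append(np.r_[(p+q)/2,np.linalg.norm(p-q)])
    return np.array(o)
print('spine top',plane(T,t((487,212),(437,505)),.143))
print('spine sc',plane(S,s((318,380),(135,270)),.143))
print('tri spine\n',tri(t((487,212),(437,505)),s((318,380),(135,270))))
print('tri foot\n',tri(t((157,90),(80,430)),s((490,130),(300,30))))
print('foot mid/ends tabs', plane(T,t((437,235),(387,527),(180,190),(115,480)),.08))
print('tabs sc', plane(S,s((330,445),(160,330),(475,340),(303,242)),.08))
print('cup top',plane(T,t((690,327)),.146),'cup sc rim',plane(S,s((129,432)),.146))
print('roaster',plane(T,[(515,280)],.12),'jar',plane(T,t((205,62)),.142))
```

```text
spine top [[0.5465 0.0034 0.143 ]
 [0.4142 0.0265 0.143 ]]
spine sc [[0.5571 0.0081 0.143 ]
 [0.4174 0.0297 0.143 ]]
tri spine
 [[0.5516 0.0069 0.1395 0.0109]
 [0.4159 0.0281 0.1429 0.0045]]
tri foot
 [[0.5769 0.1435 0.2358 0.0062]
 [0.4337 0.1713 0.2345 0.0053]]
foot mid/ends tabs [[0.5526 0.026  0.08  ]
 [0.4136 0.0498 0.08  ]
 [0.5756 0.1484 0.08  ]
 [0.4362 0.1758 0.08  ]]
tabs sc [[0.5545 0.0257 0.08  ]
 [0.4152 0.0539 0.08  ]
 [0.576  0.1507 0.08  ]
 [0.4391 0.1727 0.08  ]]
cup top [[ 0.4924 -0.0858  0.146 ]] cup sc rim [[ 0.4987 -0.0855  0.146 ]]
roaster [[ 0.4275 -0.4046  0.12  ]] jar [[0.6185 0.1313 0.142 ]]
```

```bash
cat >> h.py <<'E'
from scipy.spatial.transform import Rotation as Ro
O=np.array([.484,.0165]);yaw=-.19
ux=np.array([np.cos(yaw),np.sin(yaw)]);uy=np.array([-np.sin(yaw),np.cos(yaw)])
def w(x,y,z): return np.r_[O+x*ux+y*uy,z]
def rk(p): q=np.array(p)[:2]-O; return np.round([q@ux,q@uy,p[2]],4)
def go(pts,tilt=0,cmd=None):
    s=arm.read_state(); R=Ro.from_euler('xyz',s['eef_rot']).as_matrix() ;p=s['position']
    Rt=(Ro.from_euler('z',yaw-np.pi/2)*Ro.from_euler('x',-np.pi/2)*Ro.from_euler('z',-tilt)).as_matrix()
    print('t',s['time'],'rack pos',rk(p),'F',np.round(s['force'],1),'grip',round(float(s['grip_width']),4))
    print('twist',np.round(Ro.from_matrix(R.T@Rt).as_rotvec(),3))
    for x in pts: print('rack',x,'dp',np.round(R.T@(w(*x)-p),4))
E
python3 - <<'E'
from h import *
go([(.029,-.04,.33),(.029,-.04,.2)])
T=load('top0');print(plane(T,[(185,314)],.19))
E
```

```text
t 0.1 rack pos [-0.3835  0.4096  0.2306] F [-0.8 -0.7 -0.1] grip 0.0852
twist [1.000e-03 1.401e+00 1.000e-03]
rack (0.029, -0.04, 0.33) dp [ 0.4826 -0.099  -0.3735]
rack (0.029, -0.04, 0.2) dp [ 0.4826  0.031  -0.3733]
[[0.34982998 0.30890401 0.19      ]]
```

Request:
carry_out(twist=[[0,0,0],[0,0,0],[0,0,0],[0,0.15,0],[0,0.3,0],[0,0.45,0],[0,0.6,0],[0,0.75,0]], dp=[[0,-0.05,0],[0,-0.1,0],[0,-0.1,0],[0.04,-0.1,-0.03],[0.08,-0.1,-0.06],[0.12,-0.1,-0.09],[0.16,-0.1,-0.12],[0.2,-0.1,-0.15]], fingers=[0.53,0.53,0.53,0.53,0.53,0.53,0.53,0.53])

```text
time: 0.9
position: [0.3197, 0.2788, 0.331]
eef_rot: [-1.571, -0.0, -1.115]
force: [1.1, 0.1, -0.1]
grip_width: 0.0401
```

Run:
```python
from h import *
go([(.029,-.04,.33),(.029,-.04,.2)],.18)
```

```text
t 0.9 rack pos [-0.2109  0.2265  0.331 ] F [ 1.1  0.1 -0.1] grip 0.0401
twist [-0.058  0.644 -0.174]
rack (0.029, -0.04, 0.33) dp [0.3572 0.001  0.0313]
rack (0.029, -0.04, 0.2) dp [0.3572 0.131  0.0313]
```

Request:
carry_out(twist=[[-0.015,0.14,-0.04],[-0.03,0.27,-0.07],[-0.04,0.4,-0.1],[-0.05,0.52,-0.14],[-0.058,0.6,-0.17],[-0.058,0.644,-0.174],[-0.058,0.644,-0.174],[-0.058,0.644,-0.174]], dp=[[0.045,0,0.004],[0.09,0,0.008],[0.135,0,0.012],[0.18,0,0.016],[0.225,0,0.02],[0.27,0,0.024],[0.315,0,0.028],[0.357,0,0.031]], fingers=[0.53,0.53,0.53,0.53,0.53,0.53,0.53,0.53])

```text
time: 1.7
position: [0.5065, -0.0272, 0.3308]
eef_rot: [-1.571, -0.18, -1.756]
force: [0.2, 1.4, -0.1]
grip_width: 0.0402
```

Run:
```python
from h import *
go([(.029,-.04,.33),(.029,-.04,.2),(.029,-.04,.105),(.029,-.05,.098)],.18)
grab('scene','scene1');grab('top','top1')
```

```text
t 1.7 rack pos [ 0.0303 -0.0387  0.3308] F [ 0.2  1.4 -0.1] grip 0.0402
twist [-0.     0.005  0.   ]
rack (0.029, -0.04, 0.33) dp [ 0.0011  0.001  -0.0013]
rack (0.029, -0.04, 0.2) dp [-0.0222  0.1289 -0.0013]
rack (0.029, -0.04, 0.105) dp [-0.0392  0.2223 -0.0012]
rack (0.029, -0.05, 0.098) dp [-0.0306  0.231  -0.0013]
```

View pics/scene1.png

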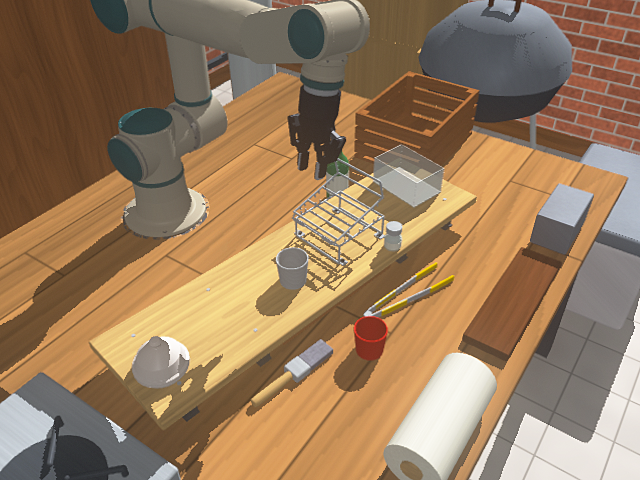

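View pics/top1.png

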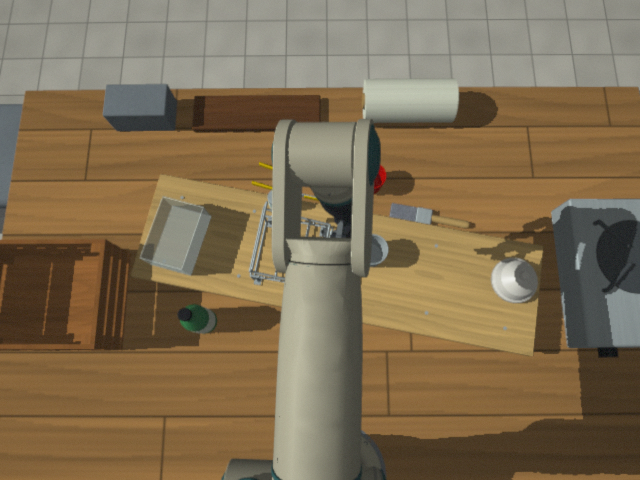

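The gripper hangs above the gap, with its fingertips near (325,170) in the scene view and the cup still at (292,268). I'll descend in stages.

Request:
carry_out(twist=[[0,0.005,0],[0,0.005,0],[0,0.005,0],[0,0.005,0],[0,0.005,0],[0,0.005,0],[0,0.005,0]], dp=[[-0.005,0.03,-0.001],[-0.0105,0.06,-0.001],[-0.0155,0.09,-0.001],[-0.022,0.125,-0.001],[-0.025,0.145,-0.001],[-0.029,0.165,-0.001],[-0.029,0.165,-0.001]], fingers=[0.53,0.53,0.53,0.53,0.53,0.53,0.53])

```text
time: 2.5
position: [0.5028, -0.0256, 0.1605]
eef_rot: [-1.576, -0.181, -1.759]
force: [-0.3, 0.3, 0.3]
grip_width: 0.0401
```

Run:
```python
from h import *
go([(.029,-.04,.105),(.029,-.04,.100)],.18)
d=grab('scene','scene2');cv2.imwrite('pics/s2z.png',cv2.resize(d['img'][150:300,260:420],None,fx=4,fy=4,interpolation=cv2.INTER_CUBIC))
```

```text
t 2.5 rack pos [ 0.0264 -0.0378  0.1605] F [-0.3  0.3  0.3] grip 0.0401
twist [0.005 0.002 0.001]
rack (0.029, -0.04, 0.105) dp [-0.0078  0.055   0.0028]
rack (0.029, -0.04, 0.1) dp [-0.0087  0.0599  0.0029]
```

View pics/s2z.png

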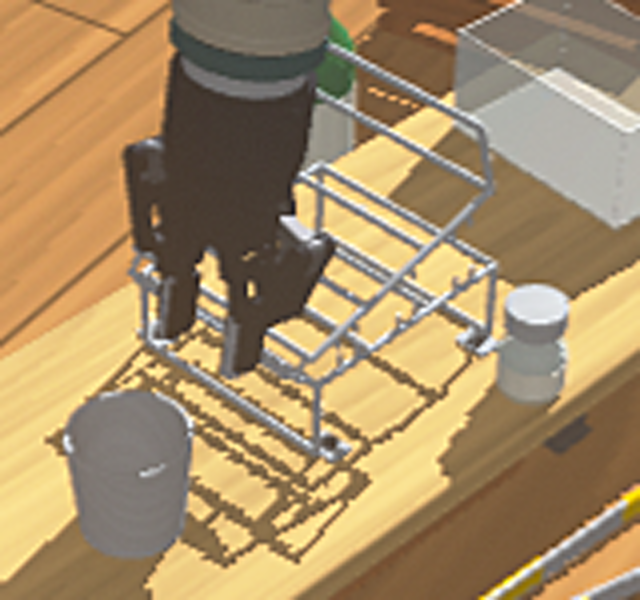

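Request:
carry_out(twist=[[0,0,0],[0,0,0],[0,0,0],[0,0,0]], dp=[[-0.003,0.015,0.002],[-0.005,0.03,0.003],[-0.005,0.03,0.003],[-0.005,0.03,0.003]], fingers=[0.53,0.53,0.53,0.53])

```text
time: 2.95
position: [0.5078, -0.0272, 0.1338]
eef_rot: [-1.569, -0.18, -1.761]
force: [0.4, 0.4, -0.0]
grip_width: 0.0401
```

Request:
carry_out(twist=[[0,0,0],[0,0,0],[0,0,0],[0,0,0]], dp=[[-0.001,0.01,0],[-0.002,0.02,0],[-0.003,0.029,0],[-0.003,0.029,0]], fingers=[0.53,0.53,0.53,0.53])

```text
time: 3.35
position: [0.5061, -0.0295, 0.1023]
eef_rot: [-1.573, -0.181, -1.76]
force: [0.6, 0.4, -0.6]
grip_width: 0.0402
```

Run:
```python
from h import *
go([(.029,-.07,.100),(.029,-.215,.100)],.18)
d=grab('scene','scene3');cv2.imwrite('pics/s3z.png',cv2.resize(d['img'][150:300,240:400],None,fx=4,fy=4,interpolation=cv2.INTER_CUBIC))
```

```text
t 3.35 rack pos [ 0.0304 -0.041   0.1023] F [ 0.6  0.4 -0.6] grip 0.0402
twist [0.002 0.001 0.001]
rack (0.029, -0.07, 0.1) dp [ 0.0281  0.0075 -0.0014]
rack (0.029, -0.215, 0.1) dp [ 0.1708  0.0336 -0.0014]
```

View pics/s3z.png

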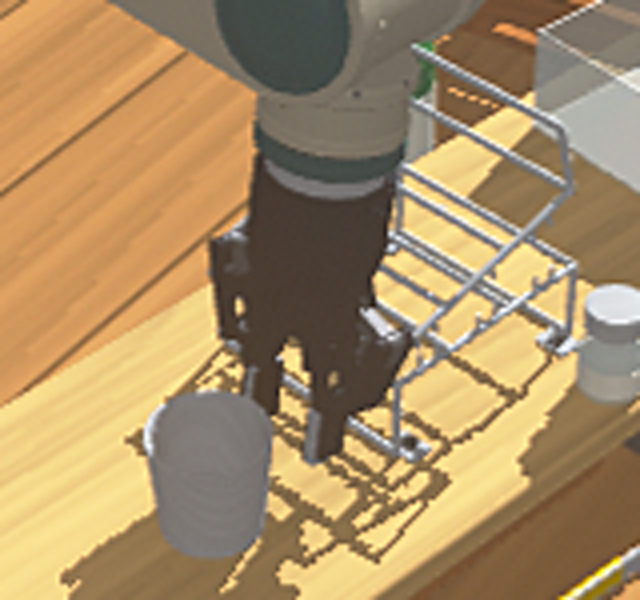

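Request:
carry_out(twist=[[0,0,0],[0,0,0],[0,0,0],[0,0,0],[0,0,0],[0,0,0],[0,0,0],[0,0,0]], dp=[[0.005,0.001,-0.001],[0.01,0.002,-0.001],[0.015,0.003,-0.001],[0.02,0.004,-0.001],[0.025,0.005,-0.001],[0.03,0.006,-0.001],[0.035,0.007,-0.001],[0.04,0.008,-0.001]], fingers=[0.53,0.53,0.53,0.53,0.53,0.53,0.53,0.53])

```text
time: 4.2
position: [0.4985, -0.0696, 0.1037]
eef_rot: [-1.569, -0.18, -1.761]
force: [-0.0, 1.6, 1.4]
grip_width: 0.0401
```

Run:
```python
from h import *
go([(.029,-.07,.100),(.029,-.215,.100)],.18)
d=grab('scene','scene4');cv2.imwrite('pics/s4z.png',cv2.resize(d['img'][170:320,220:380],None,fx=4,fy=4,interpolation=cv2.INTER_CUBIC))
```

```text
t 4.2 rack pos [ 0.0305 -0.0819  0.1037] F [-0.   1.6  1.4] grip 0.0401
twist [-0.001  0.    -0.   ]
rack (0.029, -0.07, 0.1) dp [-0.0123  0.0015 -0.0015]
rack (0.029, -0.215, 0.1) dp [ 0.1303  0.0275 -0.0016]
```

View pics/s4z.png

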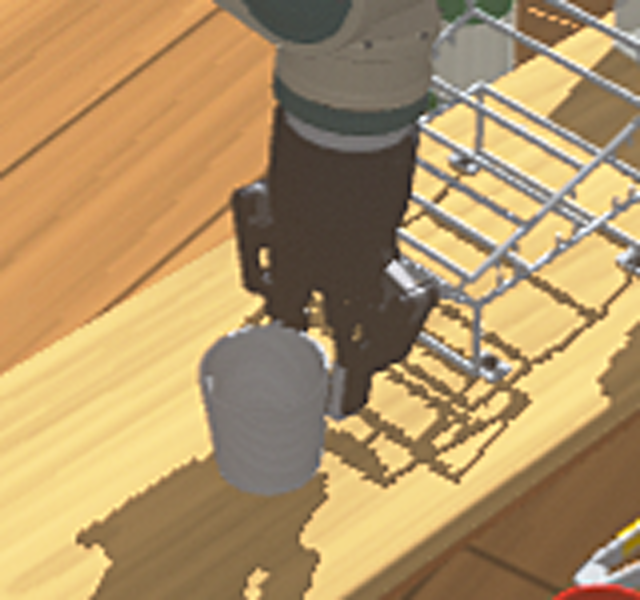

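Request:
carry_out(twist=[[0,0,0],[0,0,0],[0,0,0],[0,0,0],[0,0,0],[0,0,0],[0,0,0],[0,0,0]], dp=[[0.009,0.002,-0.001],[0.018,0.004,-0.001],[0.027,0.005,-0.001],[0.036,0.007,-0.001],[0.045,0.009,-0.001],[0.054,0.01,-0.001],[0.062,0.012,-0.001],[0.07,0.014,-0.001]], fingers=[0.53,0.53,0.53,0.53,0.53,0.53,0.53,0.53])

```text
time: 5.05
position: [0.4839, -0.1399, 0.1024]
eef_rot: [-1.57, -0.18, -1.761]
force: [-0.3, 1.6, 1.5]
grip_width: 0.04
```

Run:
```python
from h import *
go([(.029,-.21,.102)],.18)
d=grab('scene','scene5');cv2.imwrite('pics/s5z.png',cv2.resize(d['img'][190:340,180:340],None,fx=4,fy=4,interpolation=cv2.INTER_CUBIC))
```

```text
t 5.05 rack pos [ 0.0295 -0.1536  0.1024] F [-0.3  1.6  1.5] grip 0.04
twist [-0.001 -0.     0.   ]
rack (0.029, -0.21, 0.102) dp [ 0.0554  0.0105 -0.0005]
```

View pics/s5z.png

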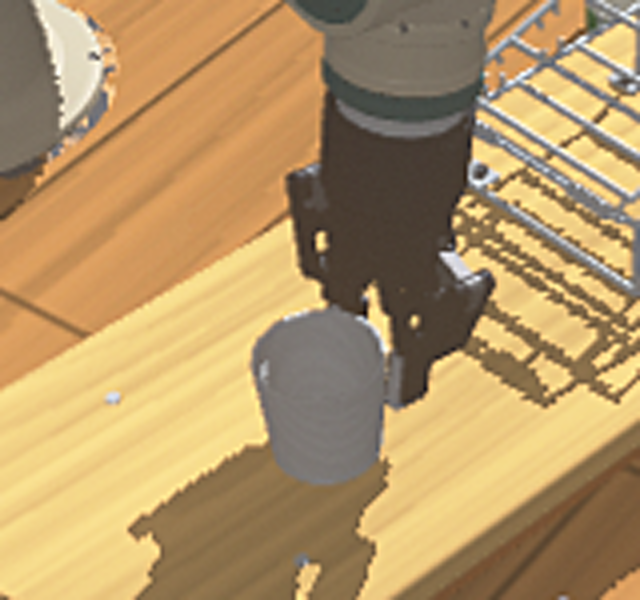

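The cup is upright and following, with its rim at about crop (318,350). I'll continue the push.

Request:
carry_out(twist=[[0,0,0],[0,0,0],[0,0,0],[0,0,0],[0,0,0],[0,0,0],[0,0,0],[0,0,0]], dp=[[0.008,0.0015,0],[0.016,0.003,0],[0.024,0.0045,0],[0.032,0.006,0],[0.04,0.0075,0],[0.048,0.009,0],[0.055,0.01,0],[0.055,0.01,0]], fingers=[0.53,0.53,0.53,0.53,0.53,0.53,0.53,0.53])

```text
time: 5.9
position: [0.4732, -0.1951, 0.1024]
eef_rot: [-1.57, -0.181, -1.762]
force: [-0.7, 0.6, 0.4]
grip_width: 0.0399
```

Run:
```python
from h import *
go([(.029,-.18,.102),(.029,-.18,.34)],.18)
d=grab('scene','scene6');cv2.imwrite('pics/s6z.png',cv2.resize(d['img'][200:350,150:310],None,fx=4,fy=4,interpolation=cv2.INTER_CUBIC))
```

```text
t 5.9 rack pos [ 0.0294 -0.2098  0.1024] F [-0.7  0.6  0.4] grip 0.0399
twist [-0.001 -0.001  0.001]
rack (0.029, -0.18, 0.102) dp [-0.0294 -0.005  -0.0004]
rack (0.029, -0.18, 0.34) dp [ 1.340e-02 -2.391e-01 -1.000e-04]
```

View pics/s6z.png

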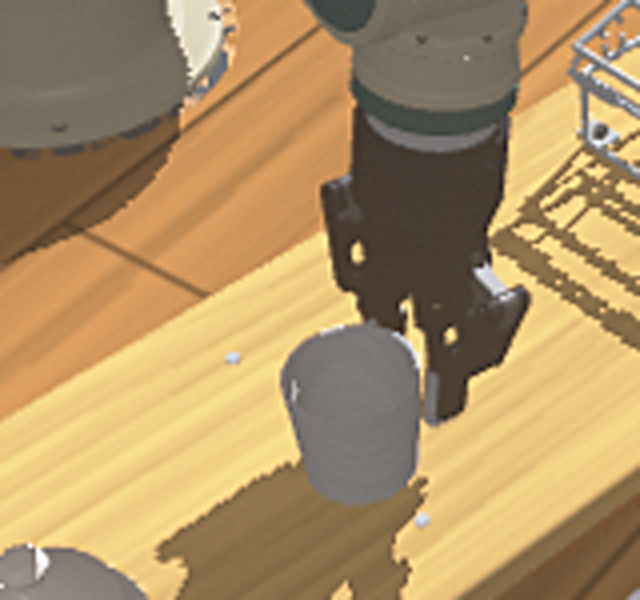

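Cup rim is centred at crop (351,368) and the base near (360,480). I'll check its position against the rack.

Run:
```python
from h import *
d=load('scene6')
f=lambda a,b:(150+a/4,200+b/4)
print(rk(plane(d,[f(351,368)],.146)[0]))
print('base near edge', rk(plane(d,[f(360,500)],.08)[0]))
# check with the start picture: same measurement
```

```text
[ 0.0319 -0.2417  0.146 ]
base near edge [ 0.0529 -0.2606  0.08  ]
```

Request:
carry_out(twist=[[0,0,0],[0,0,0],[0,0,0],[0,0,0],[0,0,0],[0,0,0],[0,0,0],[0,0,0]], dp=[[-0.01,-0.002,0],[-0.02,-0.004,0],[-0.03,-0.005,0],[-0.02,-0.05,0],[-0.013,-0.1,0],[-0.005,-0.15,0],[0.004,-0.2,0],[0.013,-0.24,0]], fingers=[0.53,0.53,0.53,0.53,0.53,0.53,0.53,0.53])

```text
time: 6.75
position: [0.479, -0.1631, 0.3439]
eef_rot: [-1.567, -0.18, -1.76]
force: [1.1, -1.5, 0.3]
grip_width: 0.0402
```

Run:
```python
from h import *
go([(0,0,.37),(0,.2,.37),(0,.2,.34)],0)
T=grab('top','top7');d=grab('scene','scene7')
cv2.imwrite('pics/t7z.png',cv2.resize(T['img'][185:335,395:555],None,fx=4,fy=4,interpolation=cv2.INTER_CUBIC))
```

```text
t 6.75 rack pos [ 0.029  -0.1773  0.3439] F [ 1.1 -1.5  0.3] grip 0.0402
twist [-0.004  0.001  0.18 ]
rack (0, 0, 0.37) dp [-0.1698 -0.0576 -0.0286]
rack (0, 0.2, 0.37) dp [-0.3665 -0.0934 -0.0283]
rack (0, 0.2, 0.34) dp [-0.3719 -0.0639 -0.0284]
```

View pics/top7.png

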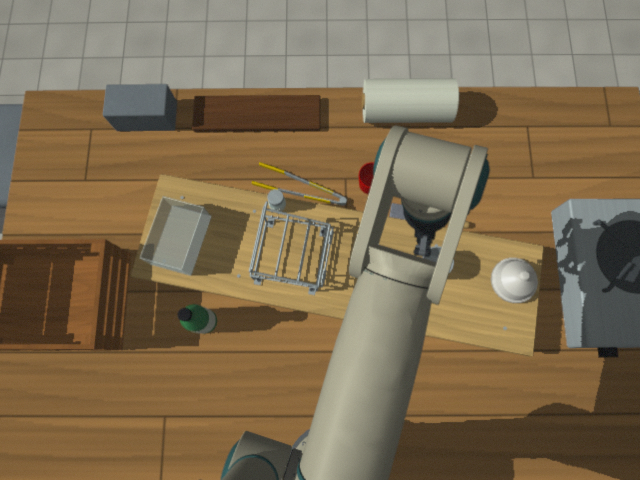

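View pics/scene7.png

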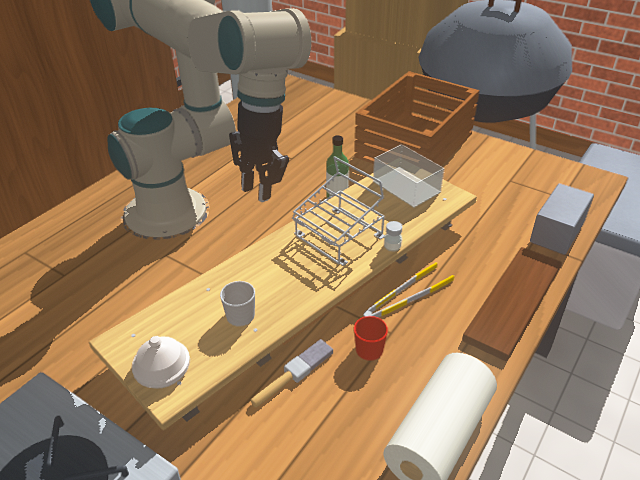

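Request:
carry_out(twist=[[0,0,0.02],[0,0,0.05],[0,0,0.08],[0,0,0.11],[0,0,0.14],[0,0,0.16],[0,0,0.18],[0,0,0.18]], dp=[[-0.046,-0.03,-0.004],[-0.092,-0.045,-0.008],[-0.138,-0.055,-0.012],[-0.184,-0.063,-0.016],[-0.23,-0.07,-0.02],[-0.276,-0.078,-0.024],[-0.322,-0.085,-0.028],[-0.366,-0.093,-0.028]], fingers=[1,1,1,1,1,1,1,1])

```text
time: 7.65
position: [0.5216, 0.2137, 0.366]
eef_rot: [-1.57, 0.0, -1.76]
force: [1.5, -1.4, -0.1]
grip_width: -0.0004
```

Run:
```python
from h import *
go([(0,.19,.25),(0,.19,.215)],0)
d=grab('scene','scene8');cv2.imwrite('pics/s8z.png',cv2.resize(d['img'][100:250,270:430],None,fx=4,fy=4,interpolation=cv2.INTER_CUBIC))
```

```text
t 7.65 rack pos [-3.000e-04  2.007e-01  3.660e-01] F [ 1.5 -1.4 -0.1] grip -0.0004
twist [-0.     0.001 -0.   ]
rack (0, 0.19, 0.25) dp [0.0107 0.116  0.0002]
rack (0, 0.19, 0.215) dp [0.0107 0.151  0.0002]
```

View pics/s8z.png

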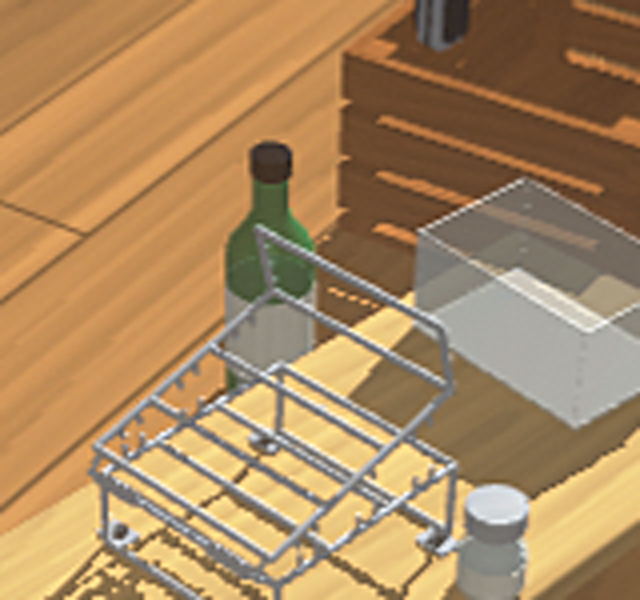

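Request:
carry_out(twist=[[0,0,0],[0,0,0],[0,0,0],[0,0,0],[0,0,0],[0,0,0]], dp=[[0.002,0.03,0],[0.005,0.06,0],[0.008,0.09,0],[0.01,0.12,0],[0.01,0.148,0],[0.01,0.148,0]], fingers=[1,1,1,1,1,1])

```text
time: 8.3
position: [0.5183, 0.2011, 0.2133]
eef_rot: [-1.578, -0.005, -1.76]
force: [-0.6, -0.2, 0.4]
grip_width: 0.0001
```

Run:
```python
from h import *
go([(0,.15,.215)],0)
d=grab('scene','scene9');cv2.imwrite('pics/s9z.png',cv2.resize(d['img'][100:250,270:430],None,fx=4,fy=4,interpolation=cv2.INTER_CUBIC))
```

```text
t 8.3 rack pos [-0.0012  0.1878  0.2133] F [-0.6 -0.2  0.4] grip 0.0001
twist [0.007 0.001 0.005]
rack (0, 0.15, 0.215) dp [ 0.0378 -0.0016  0.0011]
```

View pics/s9z.png

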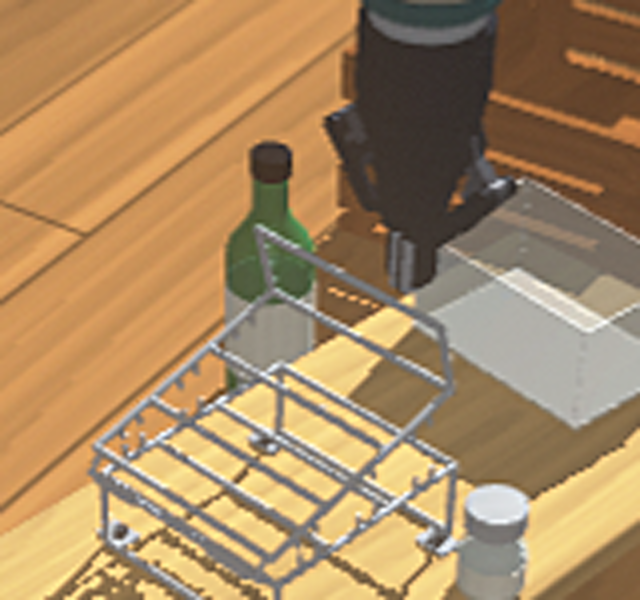

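Request:
carry_out(twist=[[0,0,0],[0,0,0],[0,0,0],[0,0,0],[0,0,0],[0,0,0],[0,0,0],[0,0,0]], dp=[[0.013,0,0],[0.026,0,0],[0.033,-0.004,0],[0.041,-0.013,0],[0.049,-0.022,0],[0.057,-0.03,0],[0.063,-0.037,0],[0.07,-0.042,0]], fingers=[1,1,1,1,1,1,1,1])

```text
time: 9.15
position: [0.5077, 0.1324, 0.2621]
eef_rot: [-1.568, 0.002, -1.76]
force: [1.3, 7.2, 5.3]
grip_width: 0.0001
```

Run:
```python
from h import *
go([(0,.0815,.283),(0,.0406,.3)],0)
d=grab('scene','scene10');cv2.imwrite('pics/s10z.png',cv2.resize(d['img'][100:250,270:430],None,fx=4,fy=4,interpolation=cv2.INTER_CUBIC))
```

```text
t 9.15 rack pos [0.0014 0.1182 0.2621] F [1.3 7.2 5.3] grip 0.0001
twist [-0.003  0.001 -0.002]
rack (0, 0.0815, 0.283) dp [ 0.0367 -0.0209 -0.0013]
rack (0, 0.0406, 0.3) dp [ 0.0776 -0.038  -0.0013]
```

View pics/s10z.png

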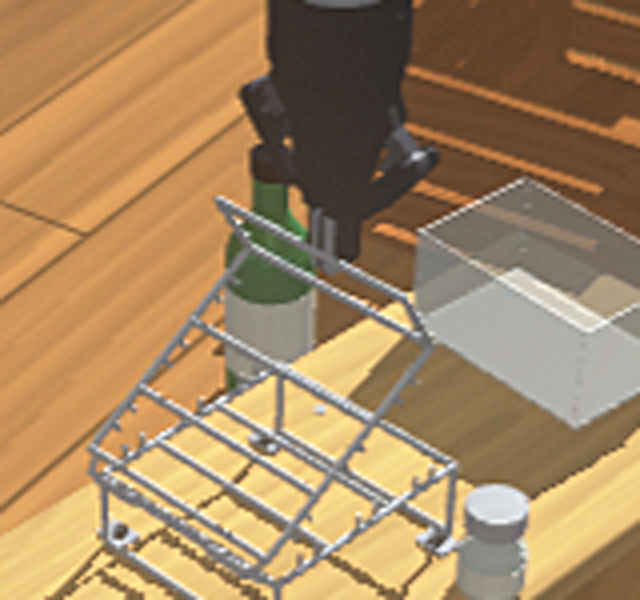

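The leaf is at about 0.55 rad with the finger inside the foot's U, at roughly crop (335,250). I'll carry on.

Request:
carry_out(twist=[[0,0,0],[0,0,0],[0,0,0],[0,0,0],[0,0,0],[0,0,0],[0,0,0],[0,0,0]], dp=[[0.009,-0.003,0],[0.018,-0.008,0],[0.027,-0.014,0],[0.036,-0.02,0],[0.045,-0.025,0],[0.054,-0.029,0],[0.063,-0.033,0],[0.072,-0.036,0]], fingers=[1,1,1,1,1,1,1,1])

```text
time: 10.0
position: [0.4936, 0.0608, 0.2968]
eef_rot: [-1.57, -0.0, -1.761]
force: [0.7, 1.9, -1.8]
grip_width: -0.0
```

Run:
```python
from h import *
go([(0,.1,.33),(0,.1,.27)],0)
d=grab('scene','scene11');cv2.imwrite('pics/s11z.png',cv2.resize(d['img'][100:250,250:410],None,fx=4,fy=4,interpolation=cv2.INTER_CUBIC))
```

```text
t 10.0 rack pos [0.0011 0.0453 0.2968] F [ 0.7  1.9 -1.8] grip -0.0
twist [-0.001  0.     0.   ]
rack (0, 0.1, 0.33) dp [-0.0547 -0.0332 -0.001 ]
rack (0, 0.1, 0.27) dp [-0.0547  0.0268 -0.0011]
```

View pics/s11z.png

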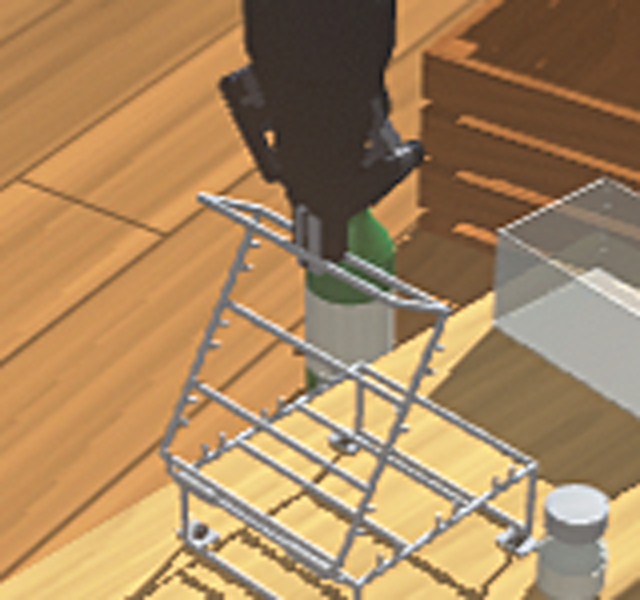

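Request:
carry_out(twist=[[0,0,0],[0,0,0],[0,0,0],[0,0,0],[0,0,0],[0,0,0],[0,0,0],[0,0,0]], dp=[[-0.001,-0.02,0],[-0.001,-0.04,0],[-0.001,-0.043,0],[-0.035,-0.043,0],[-0.065,-0.043,0],[-0.07,-0.02,0],[-0.07,0.01,0],[-0.07,0.025,0]], fingers=[1,1,1,1,1,1,1,1])

```text
time: 10.85
position: [0.5062, 0.1302, 0.268]
eef_rot: [-1.574, -0.002, -1.76]
force: [-0.4, 0.2, -0.5]
grip_width: 0.0001
```

Run:
```python
from h import *
go([(0,.08,.275)],0)
d=grab('scene','scene12');cv2.imwrite('pics/s12z.png',cv2.resize(d['img'][100:250,250:410],None,fx=4,fy=4,interpolation=cv2.INTER_CUBIC))
```

```text
t 10.85 rack pos [0.0003 0.1159 0.268 ] F [-0.4  0.2 -0.5] grip 0.0001
twist [0.003 0.001 0.002]
rack (0, 0.08, 0.275) dp [ 0.0359 -0.0069 -0.0003]
```

View pics/s12z.png

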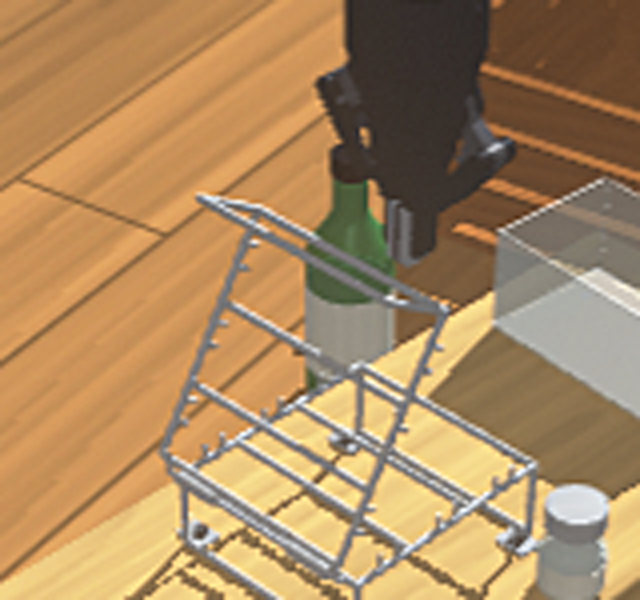

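Request:
carry_out(twist=[[0,0,0],[0,0,0],[0,0,0],[0,0,0],[0,0,0],[0,0,0],[0,0,0],[0,0,0]], dp=[[0.016,0,0],[0.028,-0.002,0],[0.038,-0.004,0],[0.05,-0.006,0],[0.062,-0.008,0],[0.075,-0.01,0],[0.088,-0.012,0],[0.1,-0.013,0]], fingers=[1,1,1,1,1,1,1,1])

```text
time: 11.7
position: [0.488, 0.0308, 0.2849]
eef_rot: [-1.57, -0.0, -1.761]
force: [1.8, 1.7, 0.6]
grip_width: -0.0001
```

Run:
```python
from h import *
go([(0,.0035,.283),(0,-.062,.268),(0,-.111,.230)],0)
d=grab('scene','scene13');cv2.imwrite('pics/s13z.png',cv2.resize(d['img'][100:250,230:390],None,fx=4,fy=4,interpolation=cv2.INTER_CUBIC))
```

```text
t 11.7 rack pos [0.0012 0.0148 0.2849] F [1.8 1.7 0.6] grip -0.0001
twist [-0.001 -0.     0.   ]
rack (0, 0.0035, 0.283) dp [ 0.0113  0.0019 -0.0012]
rack (0, -0.062, 0.268) dp [ 0.0768  0.0169 -0.0012]
rack (0, -0.111, 0.23) dp [ 0.1258  0.0549 -0.0012]
```

View pics/s13z.png

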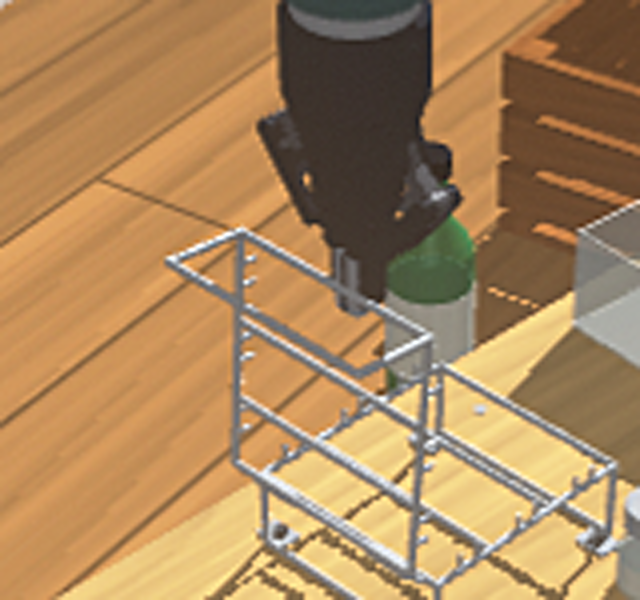

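Request:
carry_out(twist=[[0,0,0],[0,0,0],[0,0,0],[0,0,0],[0,0,0],[0,0,0],[0,0,0],[0,0,0]], dp=[[0.011,0.002,0],[0.022,0.004,0],[0.033,0.006,0],[0.044,0.008,0],[0.055,0.011,0],[0.066,0.015,0],[0.077,0.019,0],[0.077,0.019,0]], fingers=[1,1,1,1,1,1,1,1])

```text
time: 12.55
position: [0.4732, -0.0449, 0.2648]
eef_rot: [-1.571, -0.001, -1.762]
force: [0.2, 0.3, -0.6]
grip_width: 0.0001
```

Run:
```python
from h import *
go([(0,-.062,.268),(0,-.111,.230)],0)
d=grab('scene','scene14');cv2.imwrite('pics/s14z.png',cv2.resize(d['img'][100:250,210:370],None,fx=4,fy=4,interpolation=cv2.INTER_CUBIC))
```

```text
t 12.55 rack pos [ 0.001  -0.0623  0.2648] F [ 0.2  0.3 -0.6] grip 0.0001
twist [ 0.    -0.001  0.001]
rack (0, -0.062, 0.268) dp [-0.0003 -0.0032 -0.001 ]
rack (0, -0.111, 0.23) dp [ 0.0486  0.0349 -0.0009]
```

View pics/s14z.png

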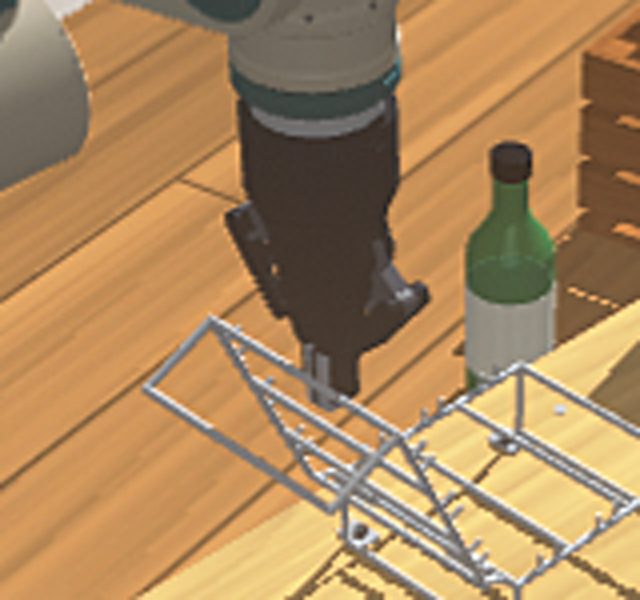

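```bash
cat >> h.py <<'E'
def leafang(d,uv):
    c,v=ray(d,[uv]);v=v[0];n=np.r_[ux,0];k=(np.r_[O,0]-c)@n/(v@n);P=rk(c+k*v)
    a=np.arctan2(P[2]-.143,P[1]);print('end bar',P,'r',np.hypot(P[1],P[2]-.143),'theta',a-np.arctan2(10,160))
E
python3 - <<'E'
from h import *
d=load('scene14');leafang(d,(210+305/4,100+378/4))
E
```

```text
end bar [ 0.     -0.0746  0.2824] r 0.15810604036531936 theta 1.999748637780016
```

The leaf measures θ = 2.00, as planned. I'll keep pushing with the side of the finger to about 2.4.

Request:
carry_out(twist=[[0,0,0],[0,0,0],[0,0,0],[0,0,0],[0,0,0],[0,0,0],[0,0,0]], dp=[[0.008,0.004,0],[0.016,0.009,0],[0.024,0.014,0],[0.033,0.02,0],[0.041,0.026,0],[0.049,0.033,0],[0.049,0.033,0]], fingers=[1,1,1,1,1,1,1])

```text
time: 13.3
position: [0.4637, -0.0925, 0.231]
eef_rot: [-1.573, -0.0, -1.762]
force: [-0.2, -0.3, -0.4]
grip_width: -0.0002
```

Run:
```python
from h import *
go([(0,-.1,.275),(0,-.123,.275),(0,-.123,.25)],0)
d=grab('scene','scene15');cv2.imwrite('pics/s15z.png',cv2.resize(d['img'][140:290,200:360],None,fx=4,fy=4,interpolation=cv2.INTER_CUBIC))
```

```text
t 13.3 rack pos [ 0.0007 -0.1108  0.231 ] F [-0.2 -0.3 -0.4] grip -0.0002
twist [ 0.002 -0.001  0.   ]
rack (0, -0.1, 0.275) dp [-0.0108 -0.044  -0.0007]
rack (0, -0.123, 0.275) dp [ 0.0122 -0.044  -0.0007]
rack (0, -0.123, 0.25) dp [ 0.0122 -0.019  -0.0007]
```

View pics/s15z.png

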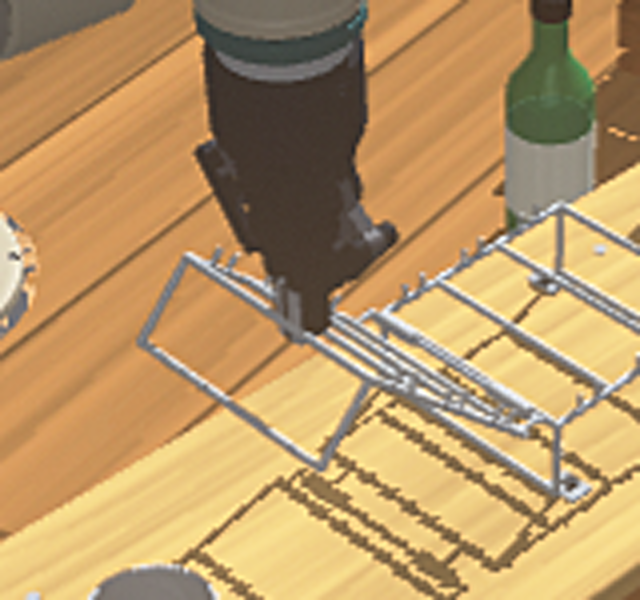

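Run:
```python
from h import *
d=load('scene15');leafang(d,(200+280/4,140+318/4))
```

```text
end bar [ 0.     -0.1212  0.2442] r 0.15789515508716537 theta 2.383462489533649
```

Request:
carry_out(twist=[[0,0,0],[0,0,0],[0,0,0],[0,0,0],[0,0,0]], dp=[[-0.008,-0.01,0],[-0.008,-0.035,0],[0,-0.045,0],[0.011,-0.045,0],[0.011,-0.045,0]], fingers=[1,1,1,1,1])

```text
time: 13.85
position: [0.4622, -0.1037, 0.2776]
eef_rot: [-1.569, -0.001, -1.762]
force: [0.1, 0.2, 0.1]
grip_width: -0.0003
```

Run:
```python
from h import *
go([(0,-.121,.25)],0)
d=grab('scene','scene16');cv2.imwrite('pics/s16z.png',cv2.resize(d['img'][140:290,200:360],None,fx=4,fy=4,interpolation=cv2.INTER_CUBIC))
```

```text
t 13.85 rack pos [ 0.0013 -0.1222  0.2776] F [0.1 0.2 0.1] grip -0.0003
twist [-0.001 -0.001  0.001]
rack (0, -0.121, 0.25) dp [-0.0012  0.0276 -0.0013]
```

View pics/s16z.png

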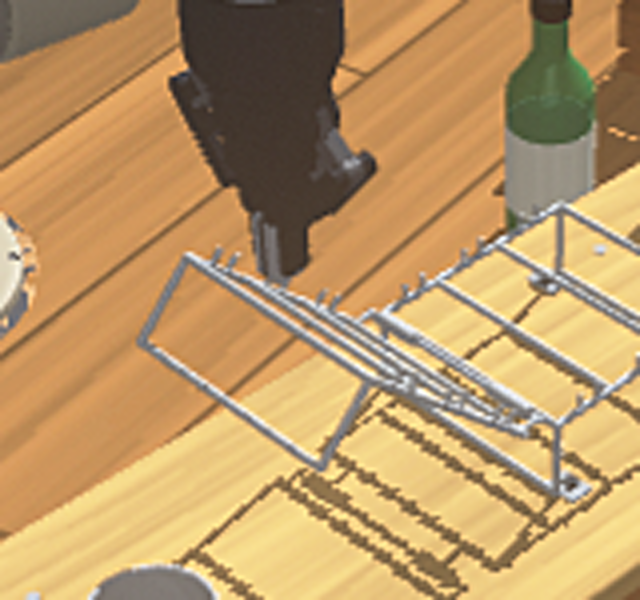

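Request:
carry_out(twist=[[0,0,0],[0,0,0],[0,0,0],[0,0,0],[0,0,0],[0,0,0],[0,0,0],[0,0,0]], dp=[[0,0.015,0],[0,0.027,0],[0.004,0.035,0],[0.01,0.044,0],[0.015,0.053,0],[0.02,0.062,0],[0.025,0.072,0],[0.025,0.072,0]], fingers=[1,1,1,1,1,1,1,1])

```text
time: 14.7
position: [0.457, -0.1274, 0.2039]
eef_rot: [-1.572, 0.0, -1.761]
force: [-0.5, 0.2, 0.2]
grip_width: -0.0001
```

Run:
```python
from h import *
go([(0,-.156,.174),(0,-.158,.15),(0,-.158,.1355)],0)
d=grab('scene','scene17');cv2.imwrite('pics/s17z.png',cv2.resize(d['img'][160:310,200:360],None,fx=4,fy=4,interpolation=cv2.INTER_CUBIC))
```

```text
t 14.7 rack pos [ 0.0007 -0.1464  0.2039] F [-0.5  0.2  0.2] grip -0.0001
twist [ 0.002 -0.001 -0.   ]
rack (0, -0.156, 0.174) dp [ 0.0096  0.0299 -0.0006]
rack (0, -0.158, 0.15) dp [ 0.0116  0.0539 -0.0006]
rack (0, -0.158, 0.1355) dp [ 0.0116  0.0684 -0.0005]
```

View pics/s17z.png

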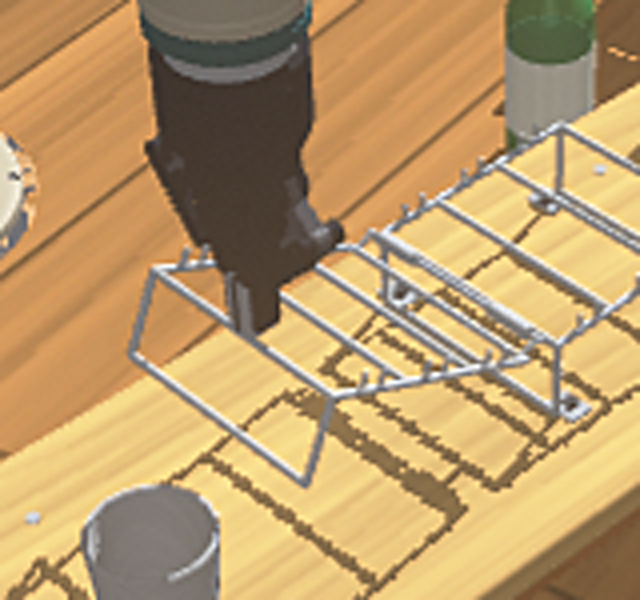

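Run:
```python
from h import *
d=load('scene17');leafang(d,(200+243/4,160+333/4))
```

```text
end bar [ 0.     -0.15    0.1983] r 0.15986897760353633 theta 2.7259672128368058
```

Request:
carry_out(twist=[[0,0,0],[0,0,0],[0,0,0],[0,0,0],[0,0,0],[0,0,0],[0,0,0]], dp=[[0.003,0.009,0],[0.006,0.018,0],[0.009,0.027,0],[0.01,0.036,0],[0.011,0.044,0],[0.011,0.051,0],[0.011,0.051,0]], fingers=[1,1,1,1,1,1,1])

```text
time: 15.45
position: [0.4552, -0.1376, 0.1534]
eef_rot: [-1.572, 0.0, -1.76]
force: [-0.3, 0.2, -0.5]
grip_width: -0.0
```

Run:
```python
from h import *
go([(0,-.158,.1355)],0)
d=grab('scene','scene18');cv2.imwrite('pics/s18z.png',cv2.resize(d['img'][170:320,190:350],None,fx=4,fy=4,interpolation=cv2.INTER_CUBIC))
```

```text
t 15.45 rack pos [ 0.0008 -0.1567  0.1534] F [-0.3  0.2 -0.5] grip -0.0
twist [ 0.001  0.    -0.   ]
rack (0, -0.158, 0.1355) dp [ 0.0013  0.0179 -0.0008]
```

View pics/s18z.png

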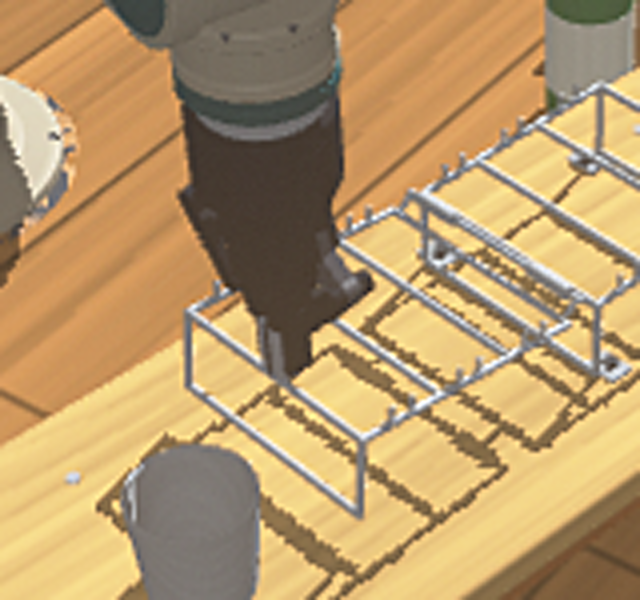

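Request:
carry_out(twist=[[0,0,0],[0,0,0],[0,0,0],[0,0,0],[0,0,0],[0,0,0]], dp=[[0,0.004,0],[0,0.008,0],[0,0.011,0],[0,0.014,0],[0,0.016,0],[0,0.016,0]], fingers=[1,1,1,1,1,1])

```text
time: 16.1
position: [0.4556, -0.1377, 0.1384]
eef_rot: [-1.57, -0.0, -1.761]
force: [0.0, 0.6, 0.2]
grip_width: -0.0
```

Request:
carry_out(twist=[[0,0,0],[0,0,0]], dp=[[0,0.001,0],[0,0.002,0]], fingers=[1,1])

```text
time: 16.3
position: [0.4558, -0.1378, 0.1368]
eef_rot: [-1.57, -0.0, -1.76]
force: [0.3, 0.4, 0.6]
grip_width: -0.0001
```

Request:
carry_out(twist=[[0,0,0],[0,0,0]], dp=[[0,0.001,0],[0,0.001,0]], fingers=[1,1])

```text
time: 16.5
position: [0.4557, -0.1378, 0.1356]
eef_rot: [-1.57, -0.0, -1.76]
force: [-0.8, 0.2, -0.3]
grip_width: 0.0001
```

Request:
carry_out(twist=[[0,0,0],[0,0,0]], dp=[[0,0.001,0],[0,0.001,0]], fingers=[1,1])

```text
time: 16.7
position: [0.4559, -0.1378, 0.1353]
eef_rot: [-1.569, -0.0, -1.76]
force: [-1.6, 0.8, 3.3]
grip_width: -0.0001
```

Run:
```python
from h import *
go([],0)
d=grab('scene','scene19');cv2.imwrite('pics/s19z.png',cv2.resize(d['img'][170:320,190:350],None,fx=4,fy=4,interpolation=cv2.INTER_CUBIC))
```

```text
t 16.7 rack pos [ 0.0015 -0.1569  0.1353] F [-1.6  0.8  3.3] grip -0.0001
twist [-0.002  0.     0.   ]
```

View pics/s19z.png

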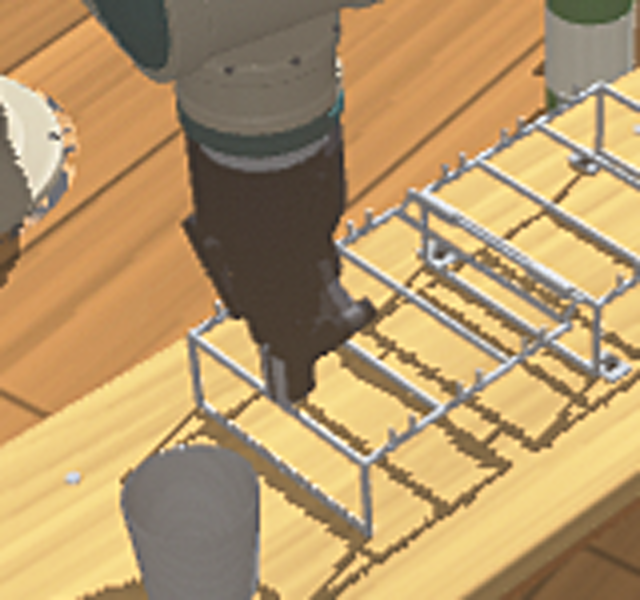

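Force has started to rise, at 3 N. I'll press a little more to confirm it is the stop.

Request:
carry_out(twist=[[0,0,0],[0,0,0]], dp=[[0,0.001,0],[0,0.001,0]], fingers=[1,1])

```text
time: 16.95
position: [0.456, -0.1379, 0.1351]
eef_rot: [-1.569, -0.0, -1.76]
force: [-4.1, 2.3, 10.0]
grip_width: 0.0001
```

Request:
carry_out(twist=[[0,0,0],[0,0,0]], dp=[[0,0.001,0],[0,0.001,0]], fingers=[1,1])

```text
time: 17.15
position: [0.4561, -0.138, 0.135]
eef_rot: [-1.568, -0.001, -1.761]
force: [-6.7, 2.9, 14.4]
grip_width: -0.0002
```

Solid stop: 14 N with no further motion, tip at z = 0.135, which matches the text's 53 mm + 2.5 mm. I'll retreat upward.

Request:
carry_out(twist=[[0,0,0],[0,0,0],[0,0,0],[0,0,0],[0,0,0],[0,0,0],[0,0,0],[0,0,0]], dp=[[0,-0.01,0],[0,-0.03,0],[0,-0.07,0],[0,-0.12,0],[0,-0.17,0],[0,-0.2,0],[0,-0.2,0],[0,-0.2,0]], fingers=[1,1,1,1,1,1,1,1])

```text
time: 17.95
position: [0.4557, -0.1378, 0.3326]
eef_rot: [-1.569, -0.0, -1.761]
force: [-0.4, 0.3, -1.0]
grip_width: -0.0
```

Run:
```python
from h import *
go([],0)
d=grab('scene','scene20');cv2.imwrite('pics/s20z.png',cv2.resize(d['img'][170:320,190:350],None,fx=4,fy=4,interpolation=cv2.INTER_CUBIC))
```

```text
t 17.95 rack pos [ 0.0013 -0.1569  0.3326] F [-0.4  0.3 -1. ] grip -0.0
twist [-0.002  0.     0.   ]
```

View pics/s20z.png

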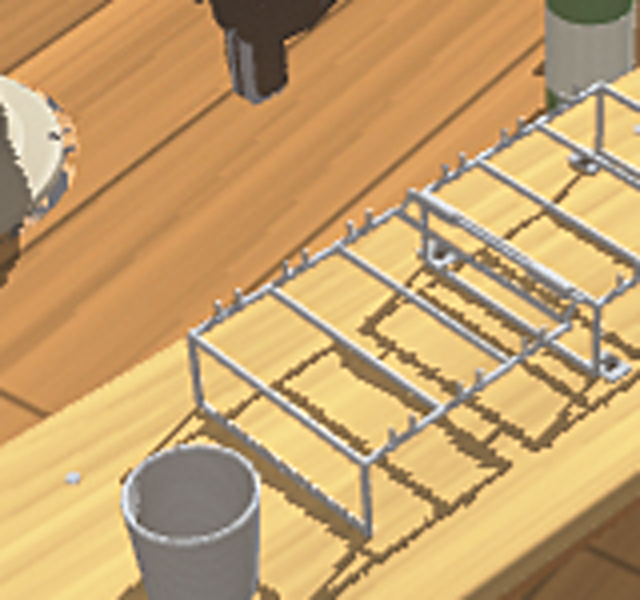

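View pics/scene20.png

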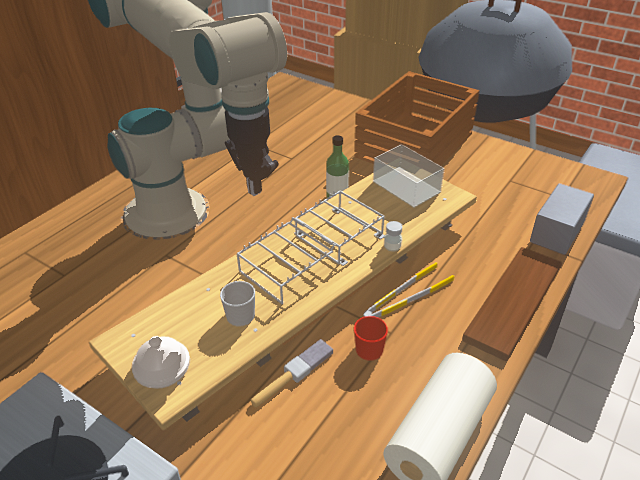

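The leaf lies flat and coplanar with the fixed half. Its end bar runs from crop (193,332) to (368,463), and the foot rod meets its shadow. The cup stands at (238,303). One last numeric check before handing in.

Run:
```python
from h import *
d=load('scene20');leafang(d,(190+280.5/4,170+397.5/4));leafang(d,(190+286/4,170+470/4))
print('cup',rk(plane(d,[(190+190/4,170+494/4)],.146)[0]))
s=arm.read_state();print(np.abs(s['joint_velocities']).max())
arm.hand_in()
```

```text
end bar [ 0.     -0.1581  0.1302] r 0.15861730674803426 theta -3.1232262482804383
end bar [ 0.     -0.1592  0.0769] r 0.17237705763819036 theta -2.810469841205298
cup [ 0.0348 -0.2446  0.146 ]
0.023006114666499745
the job is handed in; nothing more can be done
```

I slid the stainless cup along the board with the fingertips until it was clear of the leaf's place. Then I pushed the leaf up by its foot rod and over by its end bar, and pressed it down gently to its stop. The job is handed in; it took about 18 s of the 72 s allowed.

Last checks, from the final picture and the arm's readings:
- **Cup:** it stands upright about 0.244 m from the spine on the leaf's side; the required distance is more than 0.2 m.
- **Leaf:** its end bar measured 0.130 m high, against 0.133 m expected when flat. The foot rod measured 0.077 m, against 0.0825 m expected. Both are a few mm low, which I put down to calibration and pixel-picking error.
- **Stop:** while pressing, the force rose to about 14 N with no further movement at tip height 0.135 m. That matches the leaf lying flat.
- **Robot:** it ended about 0.2 m above the rack, touching nothing.
- **Other things:** none of the bystanders looked moved in the pictures; I did not measure them.

No check failed.

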